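Complete the row of fired cases and gauge the one just seated

ROBOT

A 6-joint arm with a two-finger parallel gripper is mounted at the origin on a cart in front of the work surface, level with it; the furniture and walls round the work are solid. World frame = base frame: x ahead of the robot, y to its left, z up, the work surface at z = 0. Lengths are in m, angles in rad, forces in N, time in s.
With the tool pointing down it reaches from about 0.35 to 0.875 m from the base axis. Payload 15.5 kg.
Tool frame: the origin (TCP) lies on the centre line of the jaws, within the pads' length; the fingertips stand 17 mm ahead of it and the grasp point (between the pads) lies 2 mm behind it; z points along the fingers, y is the line along which they close (so a half turn about z gives the same grasp; the last joint's range is limited). The gripper opens to 85 mm and grips with 20 to 120 N. Pads are 22 mm wide; open, the fingers measure 114 mm over their backs; the gripper's body (76 mm by 85 mm) begins 54 mm behind the grasp point. The pads swing forward as they close: fully open they stand 13 mm farther back than shut.
Start: joints at [1.04, 0.494, 1.345, -0, 1.302, -0.096], TCP at [0.263, 0.567, 0.228] pointing down, gripper open.
Joint ranges: [-2.91, 2.91], [-0.82, 2.16], [0.22, 2.67], [-1.22, 4.37], [0.12, 2.79], [-3.08, 3.08]. Speed limits (rad/s): [1.89, 1.89, 2.57, 3.01, 3.01, 3.01].

INTERFACE

Orientations are given as [roll, pitch, yaw] about the fixed x, y, z axes, in that order (R = Rz(yaw) Ry(pitch) Rx(roll)).
In Python, from cell import robot, grab_frame, get_calibration, masks_of, landmark_of gives the robot as it stands.
- The arm moves only by the tool jog_arm, never from a script. Its argument "targets" is a list of rows, each a list of 6 numbers: the shift along the tool's x, y, z in mm, then the turn, a rotation vector about the tool's x, y, z in degrees. A call has 1 to 20 rows; each row is the pose to reach, as a shift and turn from the pose commanded when the call began, along the tool's axes at that moment; what a row does not reach only later rows make up. A row lasts 1/12 s, in which the tool goes at most 41.7 mm and 7.16 degrees, less where a joint would pass 70% of its speed; a pose out of reach is approached as far as the arm can. A call with a gripper value outside its range is refused whole. "grip" is the opening, from -1 (shut) to 1 (fully open), set as the call begins (left out, the last holds). The fingers move at their own pace and stop on an object; "squeeze" is the grip in N (left out, the last holds). Time passes only in rows, so rows that repeat a pose let the fingers close. It gives the time, the measured TCP pose, the force, the opening and the grip force at its end, in the units of the state.
- robot.observe(): the state, without advancing time (a new reading comes with each control period).
- grab_frame(name): name is "scene" or "top" or "wrist"; returns (picture, depth): 480x640x3 uint8, red, green, blue; 480x640 float32, m along the optical axis (not along the pixel's ray), 0 where there is no reading.
- get_calibration(name): a dict with "fx", "fy", "cx", "cy" (pixels), "k1" (the pictures are not rectified: a ray, as slopes to the right and down, at radius r is drawn at 1 + k1 r^2 times it, then the intrinsics apply), "pose" (4x4, takes a point from camera to world coordinates). Camera axes: x right, y up, looking along -z (the intrinsics and any distortion apply to the point x, -y, -z); pixel columns grow to the right and rows downward; lengths in m; the calibration is good to about 2 mm. A picture is of the moment at which its call begins: read the wrist's pose just before it. get_calibration takes no time and is no camera call; for the wrist camera it gives the pose at the moment of the call.
- robot.finish_job(): hands the job in; it is judged then, once.
Trained networks look in the newest picture that a camera, given by its name, has taken for a name from the list of things; names that differ only in an ending like _2 or _b are one class to them, and where a whole thing is asked for, a point or a joint stands for the part that bears it (a point fixed in the world has none). Each returns a list of dicts, best first, with "p" (0 to 1); they miss things now and then, are a little off and sometimes report something else, mostly with a low value. They report only what shows in the picture. A call takes as long as a camera call. They do not tell look-alikes from the thing itself.
- masks_of(camera, thing): "region" (480x640 bool, what is visible of it) and "box" ([left, top, right, bottom] in pixels, round what is visible of it).
- landmark_of(camera, thing): "pixel" ([row, column] in pixels: a listed point, or the origin of a listed thing).
The state is a dict: "clock": time; "joint_pos": joint angles; "joint_velocities": joint speeds; "joint_efforts": joint torques, N m; "tool_pos": TCP position; "tcp_rot": TCP orientation; "wrist_force": force on the tool from outside, world axes, zero at the start; "wrist_torque": the same for the moment, N m; "finger_gap": opening from 0.0 (shut) to 1.0 (fully open); "gripper_force": force on a finger pad.
Only numpy, scipy, OpenCV 4.12 (cv2) and the standard library are available. Lean on these libraries where they do the work, as an engineer would, in place of code of your own. Each camera call takes 0.05 s, during which the arm holds its last target. There are 200 camera calls.

TASK

One bush on the case rail is empty: seat the loose shotgun case in it, head up and fully down, and let it go. Then lift the plunger dial gauge out of its rest block, and hold it upright with the tip of its plunger on the primer in the middle of that case's head, gently, with the plunger pushed in to about half of its 10 mm travel. Finish while holding it there, still gripped and carried by nothing but the fingers and the plunger's light touch; leave the three cases already seated and the other things on the desk as they are.

Things in the scene. Friction and masses are not known exactly. Their poses are not given: they have to be found in the camera images.
- rail: Flat aluminium rail, 46 x 212 x 8 mm, fixed to the desk. It carries four steel bushes in a row along its y axis at -75, -25, +25 and +75 mm. Origin: centre of its underside; z up, y along the row.
- bush_a: Steel bush standing on the rail, 34 mm outer diameter, 18 mm tall (top 26 mm above the desk), bore 23 mm widening to about 26 mm at the mouth, in which a case stands on the rail's top, 8 mm above the desk; which of the four places it has varies. Origin: centre of its underside, on the rail's top; z up. Three of the four bushes hold a seated case, one is empty.
- bush_b: Steel bush standing on the rail, 34 mm outer diameter, 18 mm tall (top 26 mm above the desk), bore 23 mm widening to about 26 mm at the mouth, in which a case stands on the rail's top, 8 mm above the desk; which of the four places it has varies. Origin: centre of its underside, on the rail's top; z up. Three of the four bushes hold a seated case, one is empty.
- bush_c: Steel bush standing on the rail, 34 mm outer diameter, 18 mm tall (top 26 mm above the desk), bore 23 mm widening to about 26 mm at the mouth, in which a case stands on the rail's top, 8 mm above the desk; which of the four places it has varies. Origin: centre of its underside, on the rail's top; z up. Three of the four bushes hold a seated case, one is empty.
- bush_d: Steel bush standing on the rail, 34 mm outer diameter, 18 mm tall (top 26 mm above the desk), bore 23 mm widening to about 26 mm at the mouth, in which a case stands on the rail's top, 8 mm above the desk; which of the four places it has varies. Origin: centre of its underside, on the rail's top; z up. Three of the four bushes hold a seated case, one is empty.
- case_new: Fired 12-bore shotgun case standing mouth down, brass head up: 65 mm tall, black hull 20.2 mm in diameter (foot chamfered), brass head 20.6 mm over the top 16 mm, ending in a 22.4 mm rim 1.8 mm thick. Rigid, 12 to 21 g. Origin: centre of its lower end; z up to the head. This is the loose one; it stands on the open desk at the start.
- case_new_head (a point): Centre of the primer, in the middle of the head of case_new: the top face, 65 mm above its origin along its z. The primer is a 7.6 mm disc with a small firing-pin mark, practically flush.
- case_seated_a: Fired 12-bore shotgun case standing mouth down, brass head up: 65 mm tall, black hull 20.2 mm in diameter (foot chamfered), brass head 20.6 mm over the top 16 mm, ending in a 22.4 mm rim 1.8 mm thick. Rigid, 12 to 21 g. Origin: centre of its lower end; z up to the head. Already seated in its bush (head 73 mm above the desk); leave it alone.
- case_seated_b: Fired 12-bore shotgun case standing mouth down, brass head up: 65 mm tall, black hull 20.2 mm in diameter (foot chamfered), brass head 20.6 mm over the top 16 mm, ending in a 22.4 mm rim 1.8 mm thick. Rigid, 12 to 21 g. Origin: centre of its lower end; z up to the head. Already seated in its bush (head 73 mm above the desk); leave it alone.
- case_seated_c: Fired 12-bore shotgun case standing mouth down, brass head up: 65 mm tall, black hull 20.2 mm in diameter (foot chamfered), brass head 20.6 mm over the top 16 mm, ending in a 22.4 mm rim 1.8 mm thick. Rigid, 12 to 21 g. Origin: centre of its lower end; z up to the head. Already seated in its bush (head 73 mm above the desk); leave it alone.
- gauge_rest: Aluminium block, 56 x 56 x 38 mm, fixed, with a vertical 11.5 mm through hole in the middle in which the gauge hangs by its collar. In it the gauge's origin is 2 mm above the desk; raise it 40 mm to clear the block. Origin: centre of its underside.
- gauge: Plunger dial gauge, upright in its rest, 0.14 to 0.24 kg. Origin: the tip of the fully extended plunger; z up, x along the dial's axis, white dial at -x. Drum 55 mm in diameter (bezel 57), 22 mm thick along x with two flat faces to grip, centre 66 mm above the origin; below it a 20 mm collar at 36 to 42 mm, 8 mm stem to 18 mm, 4.4 mm plunger to 0; above it a 12 mm cap, top at 108 mm.
- gauge_tip (a point): Lowest point of the plunger's 5 mm ball tip; it moves up along the gauge's z axis as the plunger is pushed in.
- gauge_plunger (a joint): How far the plunger is pushed in, m: 0 fully out, 0.010 at its stop. Spring: 1 N when just leaving 0, 1.6 N at half travel, 2.2 N just before the stop, beyond which it is rigid. The dial's black hand turns 0.56 rad clockwise per mm.
- loupe: Folding pocket loupe, about 36 x 45 x 13 mm, lying on the desk; a bystander.
- wax_tin: Round tin, 56 mm in diameter, 20 mm tall; a bystander.
- vial_1: Capped sample vial, 23 mm in diameter, 53 mm tall, standing behind the rail; a bystander.
Things that resemble listed ones, but are neither listed nor needed, are in the scene too. Leave any orange or red look-alike of the case_new alone.

How it is judged:
By the outcome, as a careful person would: the job done as asked, in the order asked, and still so for the second after the job is handed in, while the arm keeps its last pose, push and grip.
It also fails if it takes over 51 s, if anything falls off the work surface, if the arm or the gripper's body presses on something with over 40 N, if the wrist force passes 120 N, or if a joint passes its speed limit or range.

## Working session

There is one attempt and no reset: what is moved stays moved. The work goes in short steps, Python scripts to look and compute and a tool call to move; the robot and the scene stay as the last step left them, time stands still between calls to the robot, and variables do not carry over. Pictures are saved under pics/ and viewed, at most 10 in all, crops included, and the job is handed in when it is done.

Besides the shell and the picture viewer there is one more tool, called after "Emit:" by a JSON object that holds its "api" and its "payload", one argument or row to a line. jog_arm: Moves the arm, as the interface text tells. Its arguments: {"type":"object","properties":{"targets":{"type":"array"},"grip":{"type":"number"},"squeeze":{"type":"number"}},"required":["targets"]}

```bash
ls; mkdir -p pics
cat > h.py <<'E'
import numpy as np, cv2
from cell import robot, grab_frame, get_calibration, masks_of, landmark_of
def ray(c,px):  # pixel [row,col] -> normalized slopes
    K=np.array([[c['fx'],0,c['cx']],[0,c['fy'],c['cy']],[0,0,1.]])
    p=cv2.undistortPoints(np.array([[[px[1],px[0]]]],float),K,np.array([c['k1'],0,0,0,0.]))
    return p[0,0]
def at_z(c,px,z):
    s=ray(c,px);P=np.array(c['pose']);d=P[:3,:3]@[s[0],-s[1],-1];o=P[:3,3]
    return o+d*(z-o[2])/d[2]
def at_d(c,px,dep):
    s=ray(c,px);P=np.array(c['pose']);return P[:3,3]+P[:3,:3]@np.array([s[0],-s[1],-1])*dep
def cloud(c,dep,mask):
    r,q=np.nonzero(mask&(dep>0))
    K=np.array([[c['fx'],0,c['cx']],[0,c['fy'],c['cy']],[0,0,1.]])
    s=cv2.undistortPoints(np.stack([q,r],1)[:,None].astype(float),K,np.array([c['k1'],0,0,0,0.]))[:,0]
    d=dep[r,q];P=np.array(c['pose'])
    return (P[:3,:3]@np.stack([s[:,0]*d,-s[:,1]*d,-d])).T+P[:3,3]
def save(n,im): cv2.imwrite('pics/'+n,cv2.cvtColor(im,cv2.COLOR_RGB2BGR))
E
cat > a.py <<'E'
from h import *
np.set_printoptions(precision=4,suppress=True)
for cam in ['top','scene']:
    im,d=grab_frame(cam);save(cam+'0.png',im);c=get_calibration(cam)
    np.savez('/tmp/'+cam,im=im,d=d)
    print(cam,np.array(c['pose'])[:3,3],c['fx'])
    for t in ['rail','bush_a','case_new','case_new_head','gauge','gauge_rest','gauge_tip']:
        for m in landmark_of(cam,t):
            px=m['pixel'];z={'bush_a':.008,'case_new_head':.065}.get(t,0)
            print(t,round(m['p'],2),np.round(px,1),at_z(c,px,z)[:2])
    for t in ['case_new','gauge','gauge_rest']:
        for m in masks_of(cam,t):
            P=cloud(c,d,m['region']);print('mask',t,round(m['p'],2),m['box'],len(P),np.median(P,0),P.min(0),P.max(0))
print(robot.observe())
E
python3 a.py
```

```text
pics
top [ 0.4473 -0.0305  1.2401] 502.437018981826
rail 0.59 [218.4 337.7] [ 0.6274 -0.0905]
bush_a 0.49 [222.3 371.2] [ 0.6172 -0.1733]
bush_a 0.4 [217.5 329.7] [ 0.6284 -0.0703]
bush_a 0.39 [216.4 309.4] [ 0.6308 -0.02  ]
case_new 0.56 [304.9 313.2] [ 0.4127 -0.0308]
case_new 0.54 [271.4 314.9] [ 0.4951 -0.0345]
case_new 0.47 [281.8 354.2] [ 0.47   -0.1316]
case_new 0.39 [290.9 327.9] [ 0.4473 -0.0668]
case_new_head 0.63 [306.  306.8] [ 0.4119 -0.016 ]
case_new_head 0.62 [281.7 357.5] [ 0.469 -0.134]
case_new_head 0.38 [291.7 330.4] [ 0.4454 -0.0707]
gauge 0.51 [267.5 218.8] [0.5028 0.204 ]
gauge_rest 0.74 [269.6 217.7] [0.4976 0.2066]
mask case_new 0.43 [312.2, 271.5, 317.8, 279.7] 43 [ 0.4841 -0.0276  0.0656] [ 0.477  -0.0346  0.0593] [ 0.4934 -0.0205  0.0695]
mask gauge 0.61 [202.7, 259.9, 228.1, 273.0] 231 [0.4996 0.1961 0.0914] [0.4881 0.1724 0.0467] [0.5118 0.223  0.116 ]
mask gauge_rest 0.9 [206.5, 256.9, 233.2, 278.8] 367 [0.4957 0.1891 0.038 ] [ 0.4731  0.1717 -0.0025] [0.5314 0.2263 0.0773]
mask gauge_rest 0.52 [293.2, 207.2, 384.6, 230.8] 1236 [ 0.6199 -0.0931  0.009 ] 
[... 1581 characters left out ...]
9 0.2057 0.0766] [ 0.4853  0.1502 -0.0008] [0.6053 0.2308 0.1116]
mask gauge_rest 0.61 [208.9, 334.4, 260.4, 370.8] 1176 [0.4779 0.215  0.0293] [ 0.4697  0.1716 -0.0027] [0.5288 0.2318 0.0427]
{'clock': 1.1, 'joint_pos': array([ 1.0405,  0.4936,  1.3455,  0.    ,  1.3025, -0.0955]), 'joint_velocities': array([-0.0004, -0.0002, -0.0002, -0.0015, -0.001 , -0.001 ]), 'joint_efforts': array([  0.0026, -88.2056, -38.4261,   0.0002,   0.0008,  -0.0001]), 'tool_pos': array([0.2633, 0.5668, 0.228 ]), 'tcp_rot': array([-3.1416, -0.    ,  2.7068]), 'wrist_force': array([ 0.3495, -0.5523,  0.0617]), 'wrist_torque': array([0.0273, 0.0164, 0.0069]), 'gripper_force': 0.0, 'finger_gap': 0.9993082774422913}
```

```bash
python3 -c "
from h import *
a=np.load('/tmp/scene.npz')['im'][220:385,195:415]
save('s1.png',cv2.resize(a,(800,600),interpolation=cv2.INTER_CUBIC))
a=np.load('/tmp/top.npz')['im'][195:320,195:395]
save('t1.png',cv2.resize(a,(800,500),interpolation=cv2.INTER_CUBIC))"
```

```text
(no output)
```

View pics/s1.png

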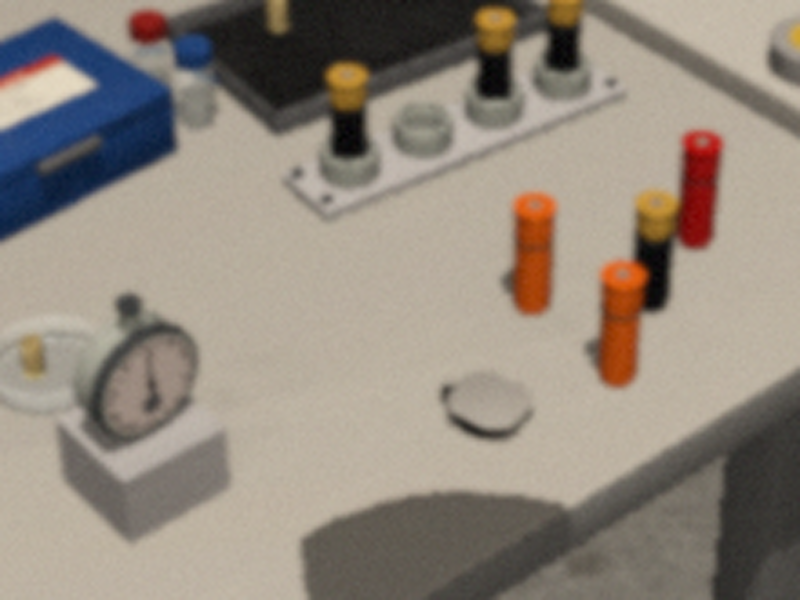

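View pics/t1.png

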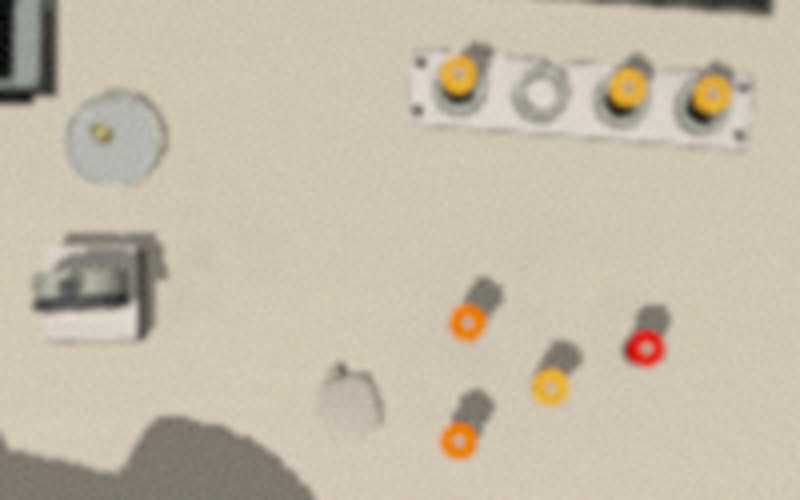

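In the scene crop, the candidates are:
- orange at (535,255)
- orange at (620,325)
- red at (697,190)
- black hull with brass head at (655,250), which is top crop (551,386)

Only the black and brass one fits case_new, at world (0.445, -0.070). The enlarged crop confirms it. The empty bush is second from the left at scene crop (422,130), world (0.625, -0.070). The gauge is at (0.50, 0.20) with its dial toward the robot.

Emit:
{"api": "jog_arm", "payload": {
  "targets": [
    [-433,-502,0,0,0,70],
    [-433,-502,0,0,0,70],
    [-433,-502,0,0,0,70],
    [-433,-502,0,0,0,70],
    [-433,-502,0,0,0,70],
    [-433,-502,0,0,0,70],
    [-433,-502,0,0,0,70],
    [-433,-502,0,0,0,70],
    [-433,-502,0,0,0,70],
    [-433,-502,0,0,0,70],
    [-433,-502,0,0,0,70],
    [-433,-502,0,0,0,70],
    [-433,-502,0,0,0,70],
    [-433,-502,0,0,0,70],
    [-433,-502,0,0,0,70],
    [-433,-502,0,0,0,70],
    [-433,-502,0,0,0,70],
    [-433,-502,0,0,0,70],
    [-433,-502,0,0,0,70],
    [-433,-502,0,0,0,70]
  ],
  "grip": 0,
  "squeeze": 30
}}

```text
clock: 2.77
tool_pos: [0.4441, -0.0699, 0.228]
tcp_rot: [-3.141, -0.0, 1.486]
wrist_force: [0.4, 1.0, -0.2]
finger_gap: 0.495
gripper_force: 0.0
```

```bash
cat > w.py <<'E'
from h import *
import sys
np.set_printoptions(precision=4,suppress=True)
o=robot.observe();print(o['clock'],o['tool_pos'],o['tcp_rot'],o['finger_gap'])
c=get_calibration('wrist');im,d=grab_frame('wrist');save(sys.argv[1],im);np.savez('/tmp/'+sys.argv[1],im=im,d=d,pose=c['pose'])
print(np.array(c['pose'])[:3])
for t,z in [('case_new_head',.065),('case_new_head',.073),('bush_a',.026),('bush_a',.008)]:
    for m in landmark_of('wrist',t): print(t,z,round(m['p'],2),np.round(m['pixel'],1),at_z(c,m['pixel'],z)[:2])
E
python3 w.py w1.png
```

```text
2.7667 [ 0.4441 -0.0699  0.228 ] [-3.1413 -0.0002  1.4861] 0.4948455970638612
[[ 0.9964  0.0812  0.025   0.4509]
 [-0.085   0.9509  0.2975  0.0068]
 [ 0.0004 -0.2986  0.9544  0.3757]]
case_new_head 0.065 0.92 [228.7 321.7] [ 0.4466 -0.0759]
case_new_head 0.065 0.75 [162.8 361.6] [ 0.4817 -0.026 ]
case_new_head 0.065 0.57 [162.5 273.9] [ 0.4141 -0.02  ]
case_new_head 0.073 0.92 [228.7 321.7] [ 0.4467 -0.0738]
case_new_head 0.073 0.75 [162.8 361.6] [ 0.4809 -0.0251]
case_new_head 0.073 0.57 [162.5 273.9] [ 0.4151 -0.0193]
bush_a 0.026 0.94 [189.8 507.2] [ 0.6148 -0.0643]
bush_a 0.026 0.83 [243.4 502.2] [ 0.6128 -0.1146]
bush_a 0.026 0.75 [138.4 519.5] [ 0.6234 -0.0201]
bush_a 0.026 0.63 [286.3 502. ] [ 0.6151 -0.1583]
bush_a 0.008 0.94 [189.8 507.2] [ 0.6232 -0.068 ]
bush_a 0.008 0.83 [243.4 502.2] [ 0.6211 -0.1209]
bush_a 0.008 0.75 [138.4 519.5] [ 0.6323 -0.0215]
bush_a 0.008 0.63 [286.3 502. ] [ 0.6235 -0.1668]
```

View pics/w1.png

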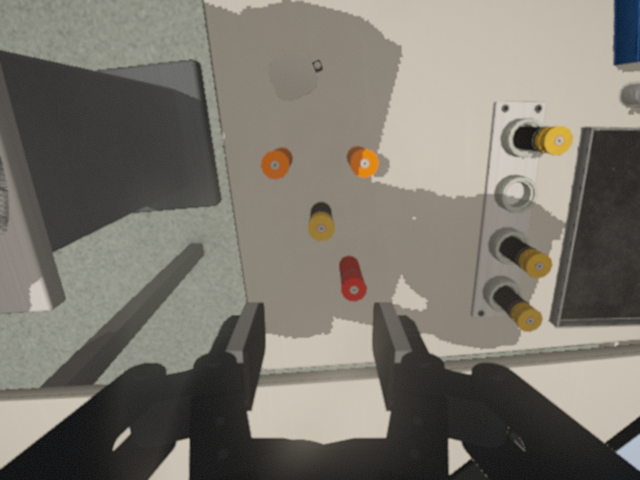

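The wrist picture shows the black and brass case at pixel (321,228), between the two oranges and the red. The empty bush is at (516,194). I'll descend, then close.

Emit:
{"api": "jog_arm", "payload": {
  "targets": [
    [-2,1.6,188,0,0,0],
    [-2,1.6,188,0,0,0],
    [-2,1.6,188,0,0,0],
    [-2,1.6,188,0,0,0],
    [-2,1.6,188,0,0,0],
    [-2,1.6,188,0,0,0],
    [-2,1.6,188,0,0,0]
  ]
}}

```text
clock: 3.6
tool_pos: [0.4454, -0.0725, 0.0397]
tcp_rot: [-3.139, -0.0, 1.486]
wrist_force: [-0.2, 0.5, 1.1]
finger_gap: 0.499
gripper_force: 0.0
```

Emit:
{"api": "jog_arm", "payload": {
  "targets": [
    [0,0,0,0,0,0],
    [0,0,0,0,0,0],
    [0,0,0,0,0,0],
    [0,0,0,0,0,0],
    [0,0,0,0,0,0],
    [0,0,0,0,0,0]
  ],
  "grip": -1,
  "squeeze": 30
}}

```text
clock: 4.1
tool_pos: [0.4468, -0.0732, 0.0416]
tcp_rot: [3.139, 0.001, 1.485]
wrist_force: [-2.0, -0.2, 11.7]
finger_gap: 0.23
gripper_force: 29.5
```

Emit:
{"api": "jog_arm", "payload": {
  "targets": [
    [0,0,-40,0,0,0],
    [0,0,-80,0,0,0],
    [0,0,-110,0,0,0],
    [0,0,-110,0,0,0],
    [19,177,-110,0,0,0],
    [19,177,-110,0,0,0],
    [19,177,-110,0,0,0],
    [19,177,-110,0,0,0],
    [19,177,-110,0,0,0],
    [19,177,-110,0,0,0],
    [19,177,-110,0,0,0]
  ]
}}

```text
clock: 5.02
tool_pos: [0.624, -0.069, 0.1504]
tcp_rot: [3.141, 0.0, 1.486]
wrist_force: [-1.5, -0.3, 0.7]
finger_gap: 0.228
gripper_force: 29.6
```

```bash
python3 w.py w2.png
```

```text
5.0167 [ 0.624  -0.069   0.1504] [3.1411 0.0001 1.4855] 0.2277473757301349
[[ 0.9963  0.082   0.0244  0.6306]
 [-0.0855  0.9508  0.2979  0.0077]
 [ 0.0013 -0.2989  0.9543  0.2981]]
case_new_head 0.065 0.67 [355.7  99.3] [ 0.4675 -0.1312]
case_new_head 0.065 0.64 [352.7 318.5] [ 0.6182 -0.1407]
case_new_head 0.073 0.67 [355.7  99.3] [ 0.4731 -0.1264]
case_new_head 0.073 0.64 [352.7 318.5] [ 0.6187 -0.1356]
bush_a 0.026 0.9 [228.9 318.3] [ 0.6247 -0.0648]
bush_a 0.026 0.75 [161.7 320.8] [ 0.6304 -0.018 ]
bush_a 0.026 0.51 [163.1 321.9] [ 0.631 -0.019]
bush_a 0.008 0.9 [228.9 318.3] [ 0.6243 -0.0696]
bush_a 0.008 0.75 [161.7 320.8] [ 0.6304 -0.0197]
bush_a 0.008 0.51 [163.1 321.9] [ 0.6311 -0.0208]
```

View pics/w2.png

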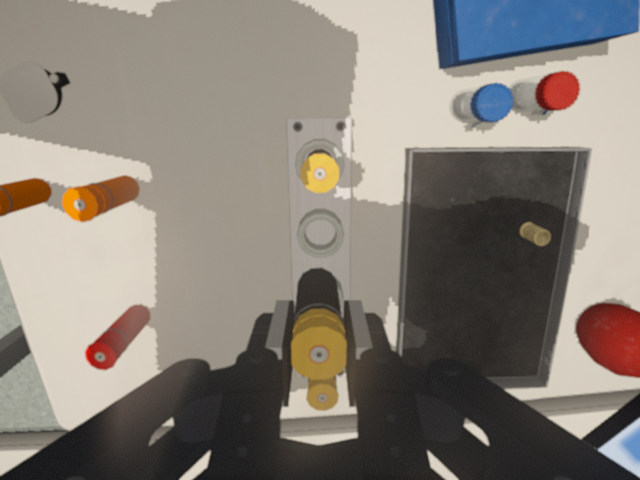

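The case is held upright with its primer at (319,354), and the empty bush's mouth is at (320,232). I'll measure the two relative to each other.

```bash
cat > m.py <<'E'
from h import *
np.set_printoptions(precision=4,suppress=True)
f=np.load('/tmp/w2.png.npz');c=get_calibration('wrist');c['pose']=f['pose'];d=f['d'];im=f['im']
for z in (.168,.172,.174,.176): print('head',z,at_z(c,[353.5,319],z)[:2])
m=np.zeros(d.shape,bool);m[300:378,285:352]=1
P=cloud(c,d,m);hz=P[(P[:,2]>.165)];print('headz',np.percentile(hz[:,2],[5,50,95]))
t=hz[abs(hz[:,2]-np.median(hz[:,2]))<.004];print('head mid',(t.min(0)+t.max(0))/2,t.max(0)-t.min(0),len(t))
m[:]=0;m[200:268,290:352]=1
P=cloud(c,d,m);r=P[(P[:,2]>.019)];print('ringz',np.percentile(r[:,2],[5,50,95]))
r=r[r[:,2]>.022]
(e,a,ang)=cv2.minEnclosingCircle((r[:,:2]*1e3).astype(np.float32))+(0,);print('ring enclosing',e,a, (r.min(0)+r.max(0))/2)
a=im[190:380,270:370];save('w2c.png',cv2.resize(a,(315,600),interpolation=cv2.INTER_CUBIC))
E
python3 m.py
```

```text
head 0.168 [ 0.6239 -0.0755]
head 0.172 [ 0.6241 -0.0729]
head 0.174 [ 0.6242 -0.0716]
head 0.176 [ 0.6243 -0.0704]
headz [0.1667 0.1755 0.189 ]
head mid [ 0.6251 -0.0686  0.1755] [0.0233 0.0255 0.008 ] 2842
ringz [0.0208 0.0267 0.0287]
ring enclosing (625.5346069335938, -69.19342803955078) 16.667194366455078 [ 0.6256 -0.0694  0.0258]
```

View pics/w2c.png

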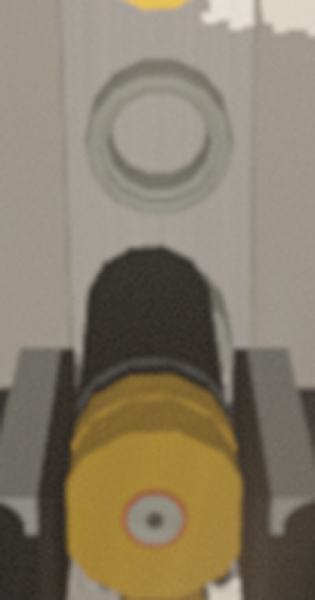

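Emit:
{"api": "jog_arm", "payload": {
  "targets": [
    [1.8,1.25,35,0,0,0],
    [1.8,1.25,65,0,0,0],
    [1.8,1.25,75,0,0,0],
    [1.8,1.25,79,0,0,0],
    [1.8,1.25,82,0,0,0],
    [1.8,1.25,85,0,0,0],
    [1.8,1.25,87,0,0,0],
    [1.8,1.25,87,0,0,0]
  ]
}}

```text
clock: 5.93
tool_pos: [0.6257, -0.0676, 0.0637]
tcp_rot: [3.141, 0.0, 1.485]
wrist_force: [0.0, 0.2, -0.2]
finger_gap: 0.226
gripper_force: 29.6
```

Emit:
{"api": "jog_arm", "payload": {
  "targets": [
    [0,0,3,0,0,0],
    [0,0,6,0,0,0],
    [0,0,9,0,0,0],
    [0,0,11,0,0,0],
    [0,0,12,0,0,0],
    [0,0,13,0,0,0],
    [0,0,13,0,0,0]
  ]
}}

```text
clock: 6.52
tool_pos: [0.6253, -0.0675, 0.0499]
tcp_rot: [-3.141, -0.0, 1.485]
wrist_force: [-0.3, -0.3, 0.4]
finger_gap: 0.229
gripper_force: 29.7
```

Emit:
{"api": "jog_arm", "payload": {
  "targets": [
    [0,0,0.7,0,0,0],
    [0,0,1.4,0,0,0],
    [0,0,2,0,0,0],
    [0,0,2,0,0,0]
  ]
}}

```text
clock: 6.85
tool_pos: [0.6258, -0.0676, 0.0495]
tcp_rot: [3.14, 0.0, 1.485]
wrist_force: [-5.0, 1.8, 21.5]
finger_gap: 0.23
gripper_force: 32.4
```

Emit:
{"api": "jog_arm", "payload": {
  "targets": [
    [0,0,-2,0,0,0],
    [0,0,-2,0,0,0],
    [0,0,-2,0,0,0],
    [0,0,-2,0,0,0],
    [0,0,-2,0,0,0]
  ],
  "grip": 0
}}

```text
clock: 7.27
tool_pos: [0.6252, -0.0675, 0.0498]
tcp_rot: [-3.141, -0.0, 1.485]
wrist_force: [0.8, -0.5, 0.4]
finger_gap: 0.5
gripper_force: 0.0
```

Emit:
{"api": "jog_arm", "payload": {
  "targets": [
    [0,0,-20,0,0,0],
    [0,0,-55,0,0,0],
    [0,0,-95,0,0,0],
    [0,0,-135,0,0,0],
    [0,0,-175,0,0,0],
    [0,0,-175,0,0,0]
  ]
}}

```text
clock: 7.77
tool_pos: [0.6285, -0.0681, 0.233]
tcp_rot: [3.131, 0.001, 1.485]
wrist_force: [1.3, -0.1, 1.2]
finger_gap: 0.501
gripper_force: 0.0
```

```bash
python3 w.py w3.png
python3 - <<'E'
from h import *
im=np.load('/tmp/w3.png.npz')['im'];save('w3c.png',im[130:430,200:440])
E
```

```text
7.7667 [ 0.6285 -0.0681  0.233 ] [3.1305 0.0013 1.4852] 0.5005409457475558
[[ 0.9962  0.0854  0.0145  0.6337]
 [-0.0858  0.9501  0.2999  0.009 ]
 [ 0.0119 -0.3     0.9539  0.3806]]
case_new_head 0.065 0.97 [187.5 126.4] [ 0.4794 -0.0277]
case_new_head 0.065 0.87 [187.5  45.4] [ 0.4128 -0.0213]
case_new_head 0.065 0.72 [228.5 313.7] [ 0.6263 -0.0751]
case_new_head 0.065 0.62 [307.6 142.5] [ 0.4692 -0.1335]
case_new_head 0.073 0.97 [187.5 126.4] [ 0.4834 -0.0267]
case_new_head 0.073 0.87 [187.5  45.4] [ 0.4184 -0.0205]
case_new_head 0.073 0.72 [228.5 313.7] [ 0.6265 -0.073 ]
case_new_head 0.073 0.62 [307.6 142.5] [ 0.4733 -0.1299]
bush_a 0.026 0.97 [259.1 313. ] [ 0.622  -0.1154]
bush_a 0.026 0.89 [156.5 311.9] [ 0.6296 -0.0202]
bush_a 0.026 0.81 [210. 311.] [ 0.6245 -0.0679]
bush_a 0.026 0.61 [303.6 315.2] [ 0.62   -0.1619]
bush_a 0.008 0.97 [259.1 313. ] [ 0.6214 -0.1217]
bush_a 0.008 0.89 [156.5 311.9] [ 0.6294 -0.0217]
bush_a 0.008 0.81 [210. 311.] [ 0.624  -0.0718]
bush_a 0.008 0.61 [303.6 315.2] [ 0.6193 -0.1706]
```

View pics/w3.png

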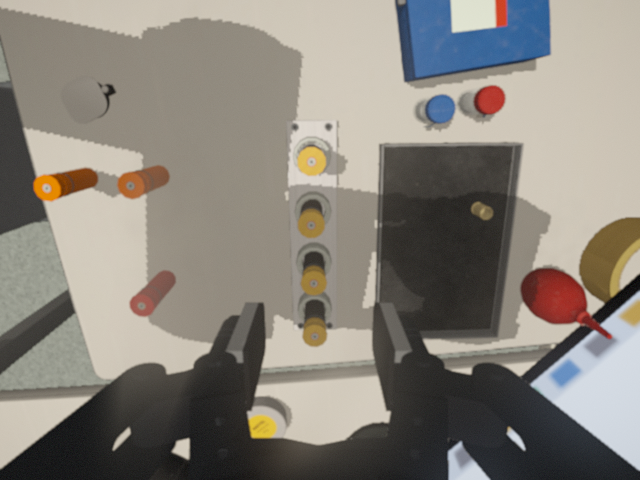

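The new case is seated in line with the others, its head at (311,222). Next I'll hover by the gauge.

Emit:
{"api": "jog_arm", "payload": {
  "targets": [
    [226,-150,-40,0,0,0],
    [226,-150,-40,0,0,0],
    [226,-150,-40,0,0,0],
    [226,-150,-40,0,0,0],
    [226,-150,-40,0,0,0],
    [226,-150,-40,0,0,0],
    [226,-150,-40,0,0,0],
    [226,-150,-40,0,0,0],
    [226,-150,-40,0,0,0],
    [226,-150,-40,0,0,0]
  ],
  "grip": 0.5
}}

```text
clock: 8.85
tool_pos: [0.4951, 0.1702, 0.2641]
tcp_rot: [-3.14, 0.001, 1.485]
wrist_force: [0.9, -1.1, -0.6]
finger_gap: 0.749
gripper_force: 0.0
```

```bash
cat > g.py <<'E'
from h import *
np.set_printoptions(precision=4,suppress=True)
o=robot.observe();print(o['clock'],o['tool_pos'],o['tcp_rot'],o['finger_gap'])
c=get_calibration('wrist');im,d=grab_frame('wrist');save('w4.png',im)
for t,z in [('gauge',.002),('gauge_rest',0),('gauge_rest',.038)]:
    for m in landmark_of('wrist',t): print(t,z,round(m['p'],2),np.round(m['pixel'],1),at_z(c,m['pixel'],z)[:2])
P=cloud(c,d,np.ones(d.shape,bool)); P=P[(abs(P[:,0]-.5)<.06)&(abs(P[:,1]-.2)<.06)]
def rect(Q,n):
    print(n,len(Q),cv2.minAreaRect((Q[:,:2]*1e3).astype(np.float32)),np.percentile(Q,[2,98],0))
rect(P[(P[:,2]>.06)&(P[:,2]<.094)],'drum'); rect(P[(P[:,2]>.1)&(P[:,2]<.116)],'cap')
rect(P[(P[:,2]>.085)&(P[:,2]<.094)],'drumtop'); rect(P[(P[:,2]>.034)&(P[:,2]<.042)],'block')
E
python3 g.py
```

```text
8.85 [0.4951 0.1702 0.2641] [-3.1402  0.0007  1.4854] 0.748865988682332
gauge 0.002 0.97 [168.6 324.4] [0.504  0.2007]
gauge_rest 0 0.68 [168.1 323.4] [0.503  0.2011]
gauge_rest 0 0.4 [311.2 277.9] [0.4375 0.0433]
gauge_rest 0.038 0.68 [168.1 323.4] [0.503  0.2053]
gauge_rest 0.038 0.4 [311.2 277.9] [0.4434 0.0621]
drum 889 ((499.9796142578125, 201.346435546875), (23.011260986328125, 56.35437774658203), 4.300344944000244) [[0.4886 0.1759 0.074 ]
 [0.5118 0.2282 0.0938]]
cap 194 ((500.61627197265625, 201.09231567382812), (11.369324684143066, 11.325206756591797), 73.06101989746094) [[0.4954 0.1958 0.1095]
 [0.5059 0.2065 0.1131]]
drumtop 628 ((500.0007629394531, 201.0654754638672), (23.011255264282227, 47.497196197509766), 4.300381660461426) [[0.4889 0.1785 0.0853]
 [0.5119 0.2235 0.0939]]
block 2048 ((500.6143493652344, 200.86700439453125), (56.169803619384766, 56.68290710449219), 1.1292580366134644) [[0.4732 0.1742 0.038 ]
 [0.528  0.2287 0.0413]]
```

View pics/w4.png

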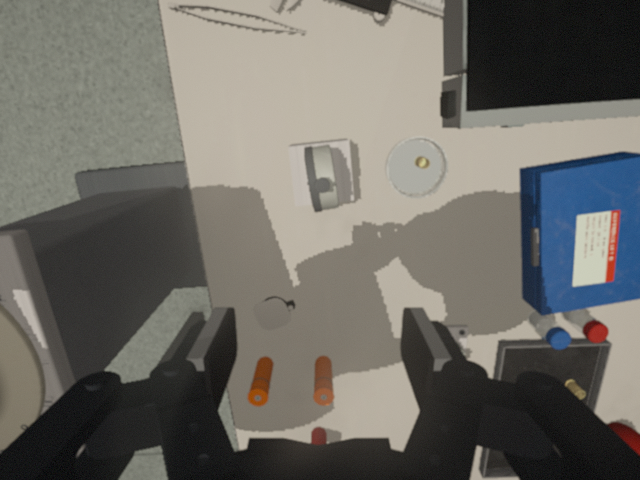

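The gauge is at pixel (320,178), world (0.500, 0.201), with its yaw close to the block's. I'll align and descend onto the drum's flats.

Emit:
{"api": "jog_arm", "payload": {
  "targets": [
    [31,2.6,0,0,0,-7],
    [31,2.6,0,0,0,-7],
    [31,2.6,40,0,0,-7],
    [31,2.6,80,0,0,-7],
    [31,2.6,120,0,0,-7],
    [31,2.6,150,0,0,-7],
    [31,2.6,180,0,0,-7],
    [31,2.6,198,0,0,-7],
    [31,2.6,198,0,0,-7],
    [31,2.6,198,0,0,-7]
  ]
}}

```text
clock: 9.88
tool_pos: [0.5003, 0.2006, 0.0666]
tcp_rot: [-3.14, 0.0, 1.606]
wrist_force: [-0.1, 0.5, 0.5]
finger_gap: 0.752
gripper_force: 0.0
```

Emit:
{"api": "jog_arm", "payload": {
  "targets": [
    [0,0,0,0,0,0],
    [0,0,0,0,0,0],
    [0,0,0,0,0,0],
    [0,0,0,0,0,0],
    [0,0,0,0,0,0],
    [0,0,0,0,0,0],
    [0,0,0,0,0,0],
    [0,0,0,0,0,0]
  ],
  "grip": -1,
  "squeeze": 60
}}

```text
clock: 10.55
tool_pos: [0.5012, 0.2013, 0.0682]
tcp_rot: [3.139, -0.0, 1.607]
wrist_force: [-0.7, -1.1, 10.0]
finger_gap: 0.245
gripper_force: 58.5
```

Emit:
{"api": "jog_arm", "payload": {
  "targets": [
    [0,0,-10,0,0,0],
    [0,0,-40,0,0,0],
    [0,0,-80,0,0,0],
    [0,0,-120,0,0,0],
    [-20,8,-120,0,0,0],
    [-50,21,-120,0,0,0],
    [-85,36,-120,0,0,0],
    [-120,51,-120,0,0,0],
    [-155,65,-120,0,0,0],
    [-190,80,-120,0,0,0],
    [-225,95,-120,0,0,0],
    [-250,105,-120,0,0,0],
    [-265,112,-120,0,0,0],
    [-274.5,115.7,-120,0,0,0],
    [-274.5,115.7,-120,0,0,0],
    [-274.5,115.7,-120,0,0,0],
    [-274.5,115.7,-120,0,0,0],
    [-274.5,115.7,-120,0,0,0]
  ]
}}

```text
clock: 12.05
tool_pos: [0.6256, -0.0675, 0.1872]
tcp_rot: [-3.141, -0.0, 1.609]
wrist_force: [-0.6, -0.5, -2.4]
finger_gap: 0.242
gripper_force: 59.5
```

```bash
python3 w.py w5.png | grep -v bush
python3 - <<'E'
from h import *
np.set_printoptions(precision=4,suppress=True)
c=get_calibration('scene');im,d=grab_frame('scene');a=im[200:290,260:380]
for t in ['gauge_tip','case_new_head']:
    for m in landmark_of('scene',t): print(t,m['p'],m['pixel'])
w=np.load('/tmp/w5.png.npz')['im']
save('s5.png',np.hstack([cv2.resize(a,(400,300),interpolation=cv2.INTER_CUBIC),cv2.resize(w[120:420,120:520],(400,300))]))
print(robot.observe()['wrist_force'])
E
```

```text
12.05 [ 0.6256 -0.0675  0.1872] [-3.1413 -0.0002  1.6086] 0.24166326514710165
[[ 0.9993 -0.0356 -0.0116  0.623 ]
 [ 0.0375  0.9537  0.2984  0.0094]
 [ 0.0004 -0.2986  0.9544  0.3349]]
case_new_head 0.065 0.89 [170.  109.3] [ 0.4815 -0.0262]
case_new_head 0.065 0.86 [307.9 108.2] [ 0.468  -0.1307]
case_new_head 0.065 0.79 [163.8  10.5] [ 0.4116 -0.0238]
case_new_head 0.073 0.89 [170.  109.3] [ 0.4857 -0.0252]
case_new_head 0.073 0.86 [307.9 108.2] [ 0.4726 -0.1266]
case_new_head 0.073 0.79 [163.8  10.5] [ 0.4178 -0.0228]
case_new_head 0.75 [261.1, 390.3]
case_new_head 0.73 [293.4, 364.6]
case_new_head 0.4 [261.0, 312.1]
[-0.5752  0.1111 -1.6428]
```

View pics/s5.png

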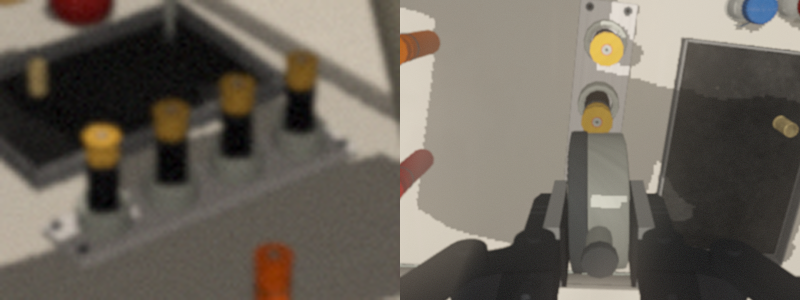

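Run:
```python
from h import *
np.set_printoptions(precision=4,suppress=True)
f=np.load('/tmp/w5.png.npz');c=get_calibration('wrist');c['pose']=f['pose'];d=f['d'];im=f['im']
print('primer',at_z(c,[242,317],.073))
m=np.zeros(d.shape,bool);m[340:410,295:345]=1
P=cloud(c,d,m);Q=P[P[:,2]>.222];print('cap',np.percentile(Q,[2,50,98],0),cv2.minAreaRect((Q[:,:2]*1e3).astype(np.float32)))
m[:]=0;m[225:265,300:335]=1;P=cloud(c,d,m);Q=P[(P[:,2]>.066)&(P[:,2]<.085)&(P[:,1]<-.05)];print('head',len(Q),np.median(Q,0),(Q.min(0)+Q.max(0))/2,Q.max(0)-Q.min(0))
# edges of drum: front/back face lines in pose frame (lean about y)
m[:]=0;m[250:400,275:360]=1;P=cloud(c,d,m);Q=P[(P[:,2]>.165)&(P[:,2]<.22)];print('drum',cv2.minAreaRect((Q[:,:2]*1e3).astype(np.float32)))
a=im[225:415,270:370];save('w5c.png',cv2.resize(a,(315,600),interpolation=cv2.INTER_CUBIC))
```

```text
primer [ 0.6251 -0.0699  0.073 ]
cap [[ 0.621  -0.0729  0.2225]
 [ 0.6262 -0.0662  0.2304]
 [ 0.6314 -0.0621  0.2317]] ((626.3302001953125, -67.72297668457031), (11.982475280761719, 11.802263259887695), 48.735206604003906)
head 739 [ 0.6248 -0.0677  0.0748] [ 0.6248 -0.0674  0.0713] [0.0215 0.0191 0.0105]
drum ((626.0180053710938, -63.6016845703125), (32.09223556518555, 49.899593353271484), 7.209198951721191)
```

View pics/w5c.png

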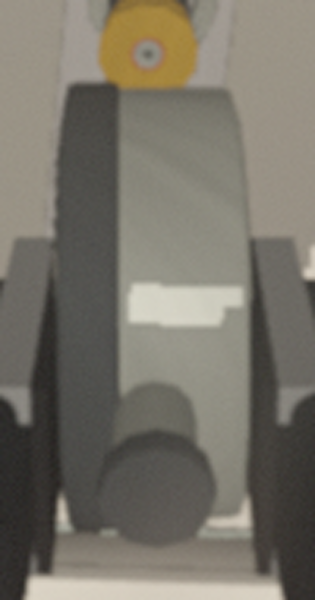

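The primer is at crop (148,52) and the gauge cap at (157,490), so the gauge must shift about 1 mm in -x and 2 mm in -y. I'll descend to just above contact first.

Emit:
{"api": "jog_arm", "payload": {
  "targets": [
    [-2.1,-0.9,10,0,0,0],
    [-2.1,-0.9,22,0,0,0],
    [-2.1,-0.9,33,0,0,0],
    [-2.1,-0.9,40,0,0,0],
    [-2.1,-0.9,44,0,0,0],
    [-2.1,-0.9,44,0,0,0],
    [-2.1,-0.9,44,0,0,0],
    [-2.1,-0.9,44,0,0,0],
    [-2.1,-0.9,44,0,0,0]
  ]
}}

```text
clock: 13.2
tool_pos: [0.6256, -0.0711, 0.1435]
tcp_rot: [3.141, 0.0, 1.607]
wrist_force: [-0.6, -0.6, -1.5]
finger_gap: 0.243
gripper_force: 59.5
```

```bash
cat > e.py <<'E'
from h import *
import sys
np.set_printoptions(precision=4,suppress=True)
F=[]
for k in range(3):
    for cam in ('scene','top'):
        im,d=grab_frame(cam);F.append(robot.observe()['wrist_force']);np.savez('/tmp/%s_%s'%(sys.argv[1],cam),im=im,d=d)
        for t in (['gauge_tip','case_new_head','gauge'] if k==0 else []):
            for m in landmark_of(cam,t): print(cam,t,round(m['p'],2),np.round(m['pixel'],1));F.append(robot.observe()['wrist_force'])
o=robot.observe();print(o['clock'],o['tool_pos'],o['tcp_rot'],np.mean(F,0),np.std(F,0)/len(F)**.5)
im=np.load('/tmp/%s_scene.npz'%sys.argv[1])['im'];print('stored')
E
python3 e.py e1
```

```text
scene case_new_head 0.65 [234.1 310.2]
scene case_new_head 0.65 [294.2 365.3]
scene case_new_head 0.55 [275.4 344.6]
scene gauge 0.85 [231.3 310.8]
13.8 [ 0.6253 -0.0711  0.143 ] [3.1416 0.     1.6073] [ 0.19   -0.1705 -1.9044] [0.1783 0.063  0.1746]
stored
```

Run:
```python
from h import *
np.set_printoptions(precision=4,suppress=True)
def prim(c,im,r0,r1,c0,c1):
    h=cv2.cvtColor(im,cv2.COLOR_RGB2HSV);y=((h[...,0]>12)&(h[...,0]<32)&(h[...,1]>110)).astype(np.uint8)
    m=np.zeros_like(y);m[r0:r1,c0:c1]=y[r0:r1,c0:c1]
    n,l,s,cen=cv2.connectedComponentsWithStats(m)
    for k in range(1,n):
        if s[k,4]>150: print('brass',s[k],cen[k],at_z(c,[cen[k][1],cen[k][0]],.073)[:2])
def cap(c,d,z):
    m=np.zeros(d.shape,bool);m[330:420,290:350]=1
    P=cloud(c,d,m);Q=P[abs(P[:,2]-z)<.004];print('cap',cv2.minEnclosingCircle((Q[:,:2]*1e3).astype(np.float32)),np.median(Q[:,2]))
f=np.load('/tmp/w5.png.npz');c=get_calibration('wrist');cn=dict(c);c['pose']=f['pose']
prim(c,f['im'],100,300,250,400);cap(c,f['d'],.2305)
im,d=grab_frame('wrist');o=robot.observe();print(o['tool_pos']);save('w6.png',im);prim(cn,im,60,300,250,400);cap(cn,d,.187)
```

```text
brass [310 152  34  34 792] [326.0051 168.2525] [ 0.6292 -0.0193]
brass [302 222  30  31 698] [316.5974 237.8496] [ 0.6247 -0.0669]
cap ((626.617919921875, -67.88981628417969), 6.4992265701293945) 0.23051004503053002
[ 0.6252 -0.0711  0.1429]
brass [ 309  151   40   41 1149] [328.5492 171.1123] [ 0.6293 -0.0195]
brass [301 234  33  19 495] [317.2848 244.1879] [ 0.6247 -0.0614]
cap ((625.695556640625, -71.33341979980469), 6.341471195220947) 0.18633235411461285
```

Emit:
{"api": "jog_arm", "payload": {
  "targets": [
    [1.5,-0.6,0,0,0,0],
    [1.5,-0.6,0,0,0,0],
    [1.5,-0.6,1,0,0,0],
    [1.5,-0.6,2,0,0,0],
    [1.5,-0.6,3.5,0,0,0],
    [1.5,-0.6,5,0,0,0],
    [1.5,-0.6,6.5,0,0,0],
    [1.5,-0.6,8,0,0,0],
    [1.5,-0.6,9,0,0,0],
    [1.5,-0.6,9,0,0,0],
    [1.5,-0.6,9,0,0,0],
    [1.5,-0.6,9,0,0,0]
  ]
}}

```text
clock: 14.85
tool_pos: [0.6247, -0.0696, 0.1341]
tcp_rot: [3.141, 0.0, 1.607]
wrist_force: [0.6, 0.1, 0.5]
finger_gap: 0.248
gripper_force: 59.6
```

```bash
python3 e.py e2
python3 - <<'E'
from h import *
f=np.load('/tmp/e2_scene.npz');a=f['im'][165:290,265:365]
g=np.load('/tmp/scene.npz')['im'][295:350,210:255]
save('fin.png',np.hstack([cv2.resize(a,(480,600),interpolation=cv2.INTER_CUBIC),cv2.copyMakeBorder(cv2.resize(g,(320,391),interpolation=cv2.INTER_CUBIC),0,209,0,0,cv2.BORDER_CONSTANT)]))
E
```

```text
scene gauge_tip 0.26 [241.6 349.4]
scene case_new_head 0.72 [231.4 308.6]
scene case_new_head 0.63 [275.9 344.2]
scene case_new_head 0.59 [292.4 364.4]
scene gauge 0.69 [257.4 318.5]
scene gauge 0.61 [233.4 309.4]
15.45 [ 0.6246 -0.0696  0.134 ] [-3.1416  0.      1.6072] [-0.2681 -0.3086 -0.0403] [0.1631 0.0876 0.121 ]
stored
```

View pics/fin.png

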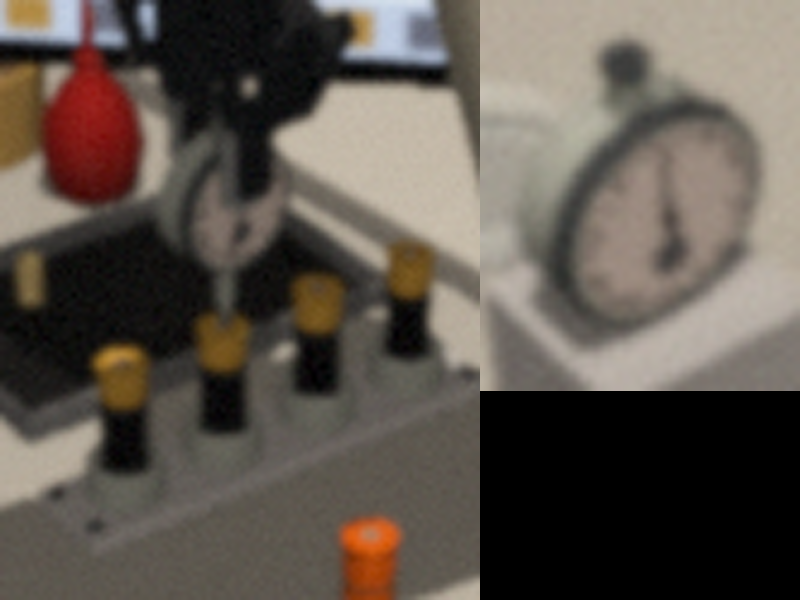

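The final picture shows the stem directly over the second case's head, with contact near (224,318). The upward force rose by about 1.8 N, and the measured height puts the plunger about 5 mm in. I'll hand the job in now.

```bash
python3 -c "
from h import *
print(robot.finish_job())"
```

```text
the job is handed in; nothing more can be done
None
```

The loose case is seated in the empty bush, and the gauge is held upright on its primer with the plunger about 5 mm in, going by measured height. The force rise of about 1.9 N fits that loosely, and I couldn't read the dial because a finger covers it. I handed the job in at about 15.5 s and got no verdict back.

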